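# Hang a slide rack on the drain hook with the lifter

## Robot

A 6-joint arm with a two-finger parallel gripper is mounted at the origin on a cart in front of the work surface, level with it; the furniture and walls round the work are solid. World frame = base frame: x ahead of the robot, y to its left, z up, the work surface at z = 0. Lengths are in m, angles in rad, forces in N, time in s.
With the tool pointing down it reaches from about 0.275 to 0.775 m from the base axis. Payload 14.6 kg.
Tool frame: the origin (TCP) lies between the finger pads; the fingertips stand 25 mm ahead of it and the grasp point (between the pads) lies 6 mm ahead of it; z points along the fingers, y is the line along which they close (so a half turn about z gives the same grasp; the last joint's range is limited). The gripper opens to 85 mm and grips with 20 to 120 N. Pads are 22 mm wide; open, the fingers measure 114 mm over their backs; the gripper's body (76 mm by 85 mm) begins 54 mm behind the grasp point. The pads swing forward as they close: fully open they stand 13 mm farther back than shut.
Start: joints at [1.128, 0.263, -0.048, 1.259, 0, 1.415], TCP at [0.149, 0.503, 0.256] pointing down, gripper open.
Joint ranges: [-2.65, 2.65], [-0.89, 1.7], [-1.18, 1.37], [-2.13, 2.11], [-1.35, 1.29], [-3.14, 3.14]. Speed limits (rad/s): [1.89, 1.89, 2.57, 2.79, 3.14, 3.14].

## Interface

Orientations are given as a unit quaternion [w, x, y, z].
In Python, from station import ctrl gives the robot as it stands.
- The arm moves only by the shell command python3 -m creep 'ROWS' [OPENING] [FORCE]. ROWS is JSON, a list of rows, each an object of numbers: "x", "y", "z": the shift along the tool's x, y, z in cm; "rx", "ry", "rz": the turn, a rotation vector about the tool's x, y, z in units of 6 degrees (1.0 is 6 degrees). A call has 1 to 12 rows; each row shifts and turns the commanded pose from where the row before left it, along the tool's axes as they then stand; what a row does not reach is not made up. A row lasts 1/12 s, in which the tool goes at most 41.7 mm and 7.16 degrees, less where a joint would pass 70% of its speed; a pose out of reach is approached as far as the arm can. A call with a gripper value outside its range is refused whole. OPENING is the opening, from 0 (shut) to 1 (fully open), set as the call begins (- or left out, the last holds). The fingers move at their own pace and stop on an object; FORCE is the grip in N (left out, the last holds). Time passes only in rows, so rows that do not move let the fingers close. It gives the time, the measured TCP pose, the force, the opening and the grip force at its end, in the units of the state.
- ctrl.get_obs(): the state, without advancing time (a new reading comes with each control period).
- ctrl.get_image(name): name is "scene" or "side" or "wrist"; returns the picture (480x640x3 uint8, red, green, blue); there is no depth.
- ctrl.get_calibration(name): a dict with "intrinsics" (3x3 intrinsics, pixels), "k1" (the pictures are not rectified: a ray, as slopes to the right and down, at radius r is drawn at 1 + k1 r^2 times it, then the intrinsics apply), "eye" and "orientation" of the camera in the world. Camera axes: x right, y down, z forward; pixel columns grow to the right and rows downward; lengths in m; the calibration is good to about 2 mm. A picture is of the moment at which its call begins: read the wrist's pose just before it. get_calibration takes no time and is no camera call; for the wrist camera it gives the pose at the moment of the call.
- ctrl.hand_in(): hands the job in; it is judged then, once.
The state is a dict: "clock": time; "qpos": joint angles; "dq": joint speeds; "tau": joint torques, N m; "eef_pos": TCP position; "eef_rot": TCP orientation; "ft_force": force on the tool from outside, world axes, zero at the start; "wrist_torque": the same for the moment, N m; "finger_gap": opening from 0.0 (shut) to 1.0 (fully open); "gripper_force": force on a finger pad.
Only numpy, scipy, OpenCV 4.12 (cv2) and the standard library are available. Lean on these libraries where they do the work, as an engineer would, in place of code of your own. Each camera call takes 0.05 s, during which the arm holds its last target. There are 200 camera calls.

## Task

Lift the slide rack out of the steel staining dish with the blue-handled lifter hooked under the rack's wire bail, hang the bail in the dip of the drain stand's hook so that the rack hangs free over the drip tray, and put the lifter back in its rest. The slides are freshly stained, so never touch the rack with the gripper or drop it; set it on the hook gently, feeling for it because the hook is clamped at a different height each time, and leave the jar, timer, tweezers and cover-glass box alone.

Things in the scene. Friction and masses are not known exactly. Their poses are not given: they have to be found in the camera images.
- rack: Steel rack with six stained microscope slides on edge, 84 (x) x 66 (y) x 33 mm tall, 0.25 to 0.5 kg, with a fixed wire bail arching 117 mm high over it. Origin: centre of the underside, z up. The bail lies in the rack's y-z plane (x = 0), legs at y = -34.5 and +34.5 mm; the space under its bar is free down to 34 mm above the origin. It starts standing in the dish.
- lifter: Hand tool, 122 mm tall, 0.09 kg: blue grip over two equal wire hooks (4.4 mm wire) in the planes y = -15 and +15 mm, nothing between them. Origin: in the hooks' seat on the wire centreline, below the grip; z up, hooks open to +x. In x, z (mm) each wire runs 0,62 - 0,35 - -13,25 - -16,10 - seat -5..4,0 - tip 13,12. A carried bar lies 5 mm above the origin; it passes over the tips at 18 to 27 mm.
- lifter_rest: Fixed aluminium U bracket on a grey foot, 90 x 86 x 103 mm. Origin: on the table under the parked lifter's grip; z up. Two arms along x at y = -26 and +26 mm, 42 mm free between them; the bracket's back is at x = 42 mm. The lifter goes straight up and straight down. Parked, its origin is at (0, 0, 36 mm) and its x points along the rest's x.
- dish: Open rectangular stainless dish, empty but for the rack, fixed, outside 118 (x) x 98 (y) x 46.5 mm, walls 2.5 mm. Origin: centre of the underside on the table.
- drain_stand: Fixed: white drip tray 150 (x) x 110 (y) x 12 mm with a 12 mm rod at x = 60 mm, 258 mm tall, and a hook arm of 7 mm round steel clamped on it. Origin: centre of the tray's underside. In the plane y = 0 the arm comes from the rod towards -x, dips 10 mm to the seat at x = -8 mm and rises to its tip, x = -22 mm, 20 mm above the seat. Seat height (centreline) 170 to 210 mm, not reported.
- staining_jar: Glass staining jar with black lid and violet contents, 53 mm across, 98 mm tall, loose; bystander. Origin: centre of the underside.
- timer: White digital timer with three keys, 66 x 66 x 20 mm, lying face up, loose; bystander. Origin: centre of the underside.
- tweezers: Steel tweezers 126 mm long (along its y), lying, loose; bystander. Origin: centre of the underside.
- cover_glass_box: Small box of cover glasses 36 x 54 x 22 mm, loose; bystander. Origin: centre of the underside.
- bail (a point): Middle of the rack's bail: the centreline of its straight top bar, 5 mm round steel, running along y from -25 to +25 mm, 115 mm above the rack's origin. Axes as the rack's.
- grip (a point): Where to hold the lifter: middle of its blue grip, 98 mm above the lifter's origin. The grip is a block 14 mm (x) x 26 mm (y), from 70 to 122 mm above the lifter's origin; under it, from 62 to 70 mm, a cross plate 16 mm (x) x 64 mm (y). Axes as the lifter's.
- rest_seat (a point): Point midway between the tops of the rest's two arms, 98 mm above the table: the underside of the parked lifter's cross plate lies here, between small lips at x = -12 and +12 mm that stand 5 mm above the arms.
Mind the look-alikes: they are no part of the job. There is more than one size of the lifter; the one meant has the size given above. What is shaped like the lifter_rest but black is not meant.

How it is judged:
By the outcome, as a careful person would: the job done as asked, in the order asked, and still so for the second after the job is handed in, with the robot touching nothing.
It also fails if it takes over 64 s, if anything falls off the work surface, if the arm or the gripper's body presses on something with over 40 N, if the wrist force passes 120 N, or if a joint passes its speed limit or range.

## Working session

There is one attempt and no reset: what is moved stays moved. The work goes in short steps, Python scripts to look and compute and a shell command to move; the robot and the scene stay as the last step left them, time stands still between calls to the robot, and variables do not carry over. Pictures are saved under pics/ and viewed, at most 10 in all, crops included, and the job is handed in when it is done.

```bash
mkdir -p pics; ls
python3 - <<'E'
from station import ctrl
import cv2
for n in("scene","side"):
    cv2.imwrite(f"pics/{n}0.png",ctrl.get_image(n)[:,:,::-1])
    print(n,ctrl.get_calibration(n))
print(ctrl.get_obs())
E
```

```text
pics
scene {'intrinsics': array([[443.25476811,   0.        , 319.02152627],
       [  0.        , 443.25476811, 241.36572971],
       [  0.        ,   0.        ,   1.        ]]), 'k1': -0.03402459434210607, 'eye': array([ 0.10491419, -0.33451815,  0.67773589]), 'orientation': array([-0.38961133,  0.86173518, -0.29270766,  0.14120097])}
side {'intrinsics': array([[483.44617358,   0.        , 313.80321452],
       [  0.        , 483.44617358, 232.47561977],
       [  0.        ,   0.        ,   1.        ]]), 'k1': -0.09172507850198577, 'eye': array([0.61395662, 1.12188396, 0.94784689]), 'orientation': array([-0.01276088,  0.02975657,  0.91556333, -0.40086842])}
{'clock': 0.1, 'qpos': array([ 1.12771257e+00,  2.63501263e-01, -4.88743770e-02,  1.25940546e+00,
       -2.04595609e-05,  1.41551754e+00]), 'dq': array([-0.0003406 , -0.00174436,  0.00457984,  0.00135276,  0.00099658,
        0.00120404]), 'tau': array([ 6.58911493e-03, -6.38580036e+01,  3.85064507e+01,  9.98460688e-03,
        7.83588371e-05,  1.90176604e-05]), 'eef_pos': array([0.1489221 , 0.50320064, 0.25585928]), 'eef_rot': array([-1.35350265e-04,  1.43406324e-01,  9.89663773e-01, -4.73530923e-04]), 'ft_force': array([-1.11029818,  0.20007772,  0.16199885]), 'wrist_torque': array([-0.03655953,  0.00025728,  0.02795245]), 'gripper_force': 0.0, 'finger_gap': 1.0006053130042605}
```

View pics/scene0.png

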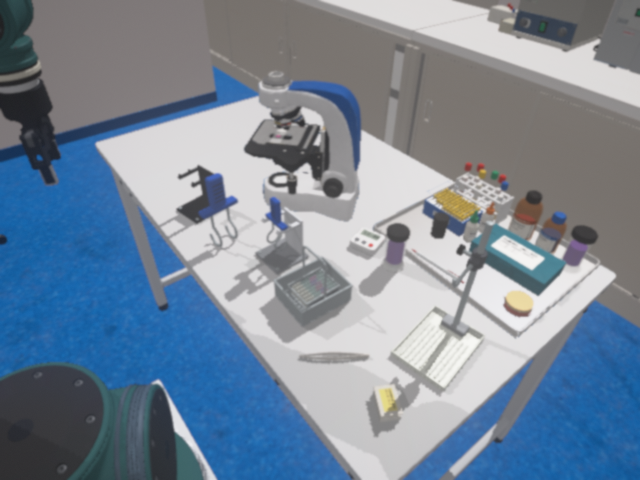

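View pics/side0.png

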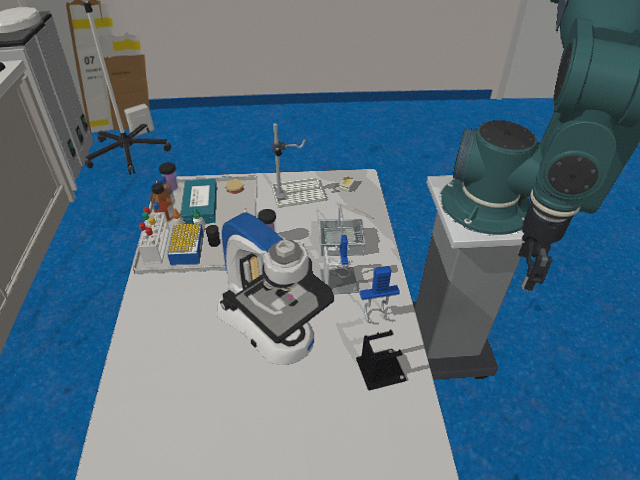

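Scene view: a blue-handled lifter in the grey rest at (278,215), and a larger one near the black rest at (215,200). The rack is in the dish at (313,290), and the drain stand is at (455,320) with its hook near (470,250). In the side view the grey-rest lifter is at (344,250), the other at (380,285), and the hook at (300,145). I'll confirm in enlarged crops.

```bash
cat > h.py <<'E'
import numpy as np, cv2
from scipy.spatial.transform import Rotation as R
from scipy.optimize import least_squares
def rot(q): return R.from_quat(np.r_[q[1:],q[0]])
def proj(c,P):
    p=rot(c['orientation']).inv().apply(np.atleast_2d(P)-c['eye']); s=p[:,:2]/p[:,2:]
    s=s*(1+c['k1']*(s**2).sum(1,keepdims=True)); K=c['intrinsics']
    return s@K[:2,:2].T+K[:2,2]
def ray(c,uv):
    K=c['intrinsics']; d=(np.array(uv,float)-K[:2,2])/K[0,0]; s=d.copy()
    for _ in range(20): s=d/(1+c['k1']*(s@s))
    v=rot(c['orientation']).apply([s[0],s[1],1]); return v/np.linalg.norm(v)
def tri(obs):
    A=0;b=0
    for c,uv in obs:
        d=ray(c,uv);M=np.eye(3)-np.outer(d,d);A=A+M;b=b+M@c['eye']
    P=np.linalg.solve(A,b); return P,[np.round(proj(c,P)[0]-uv,1) for c,uv in obs]
def onz(c,uv,z):
    d=ray(c,uv); return c['eye']+d*(z-c['eye'][2])/d[2]
E
python3 - <<'E'
import cv2
a=cv2.imread("pics/scene0.png")[165:365,180:380]; b=cv2.imread("pics/side0.png")[195:395,270:420]
a=cv2.resize(a,None,fx=2.9,fy=2.9,interpolation=cv2.INTER_CUBIC) 
cv2.imwrite("pics/c1.png",a)
b=cv2.imread("pics/side0.png")[115:315,255:455]
b=cv2.resize(b,None,fx=2.9,fy=2.9,interpolation=cv2.INTER_CUBIC)
cv2.imwrite("pics/c2.png",b)
E
```

```text
(no output)
```

View pics/c1.png

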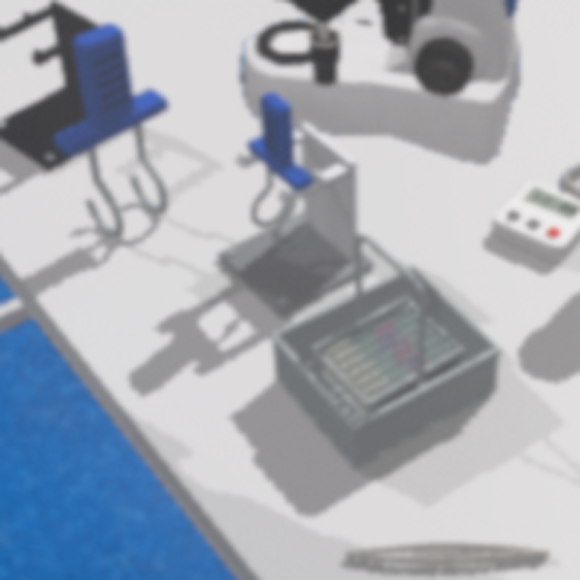

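View pics/c2.png

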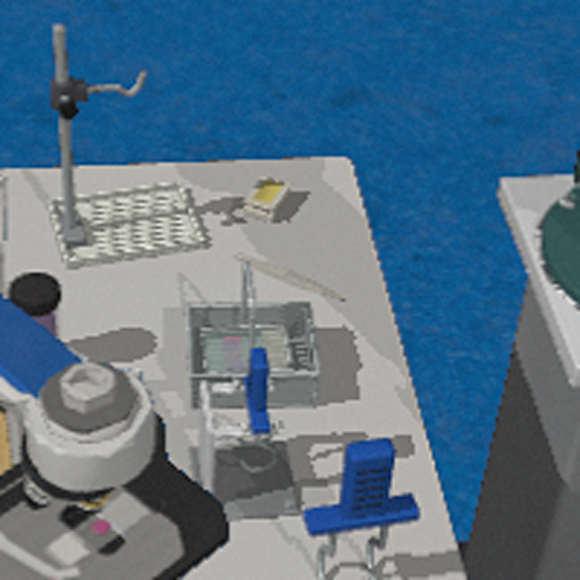

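Two candidates for the lifter. One is in the grey rest: scene (275,210), side (344,248). The other is on the black rest: scene (215,195), side (382,285). The measured sizes will decide.

Run:
```python
from h import *; from station import ctrl
S=ctrl.get_calibration("scene");D=ctrl.get_calibration("side")
s=lambda x,y:(180+x/2.9-.33,165+y/2.9-.33); d=lambda x,y:(255+x/2.9-.33,115+y/2.9-.33)
pts={'small grip top':((276,98),(259,351)),'small plate +y/left end':((253,146),None),
'dish -x+y':((275,343),(318,374)),'dish +x+y':((415,268),(192,376)),'dish +x-y':((498,352),(190,304)),'dish -x-y':((360,432),(313,304)),
'big grip top':((98,32),(370,443)),'big plate L':((60,138),(413,504)),'big plate R':((160,98),(308,520)),
}
for k,(a,b) in pts.items():
    if b: print(k,*tri([(S,s(*a)),(D,d(*b))]))
g=[(S,(440,308)),(S,(484,342)),(S,(440,388)),(S,(391,348))]
for c,u in g: print('tray',onz(c,u,.012))
for u in[(50,207),(188,183),(210,242),(70,266)]: print('tray side',onz(D,d(*u),.012))
print('hook tip',d(143,73),'seat',d(127,93), 'rod top',d(58,28))
for u in[(253,146),(305,185)]: print('small plate',onz(S,s(*u),.106))
print('bar ends', [onz(S,s(*u),.1175) for u in[(362,240),(420,290)]],[onz(D,d(*u),.1175) for u in[(248,260),(183,275)]])
print(ctrl.get_calibration("wrist"), ctrl.get_obs()['eef_rot'])
```

```text
small grip top [0.48733549 0.28621915 0.15963535] [array([ 0.3, -0.1]), array([0.3, 0.1])]
dish -x+y [0.4166891  0.1925997  0.03869496] [array([ 0.2, -0.1]), array([0.1, 0. ])]
dish +x+y [0.53562274 0.19086475 0.04259962] [array([-0.3,  0.1]), array([-0.2, -0.1])]
dish +x-y [0.52929331 0.09118595 0.04346378] [array([ 0., -0.]), array([0., 0.])]
dish -x-y [0.41149467 0.09413056 0.04103679] [array([-1.8,  0.6]), array([-1.2, -0.4])]
big grip top [0.41787046 0.40991237 0.17610068] [array([ 0.1, -0. ]), array([0.1, 0. ])]
big plate L [0.37525803 0.40904144 0.10126044] [array([ 0.4, -0.1]), array([0.3, 0.1])]
big plate R [0.46102402 0.41539016 0.09664379] [array([-0.1,  0. ]), array([-0.1, -0. ])]
tray [ 0.65059556 -0.03788438  0.012     ]
tray [ 0.65229231 -0.14154209  0.012     ]
tray [ 0.51520971 -0.15380087  0.012     ]
tray [ 0.50685059 -0.04618669  0.012     ]
tray side [ 0.6680584  -0.11652559  0.012     ]
tray side [ 0.51329353 -0.15075774  0.012     ]
tray side [ 0.49766001 -0.04354308  0.012     ]
tray side [ 0.64718928 -0.01317936  0.012     ]
hook tip (303.98034482758624, 139.84241379310345) seat (298.4631034482759, 146.73896551724138) rod top (274.67, 124.32517241379311)
small plate [0.47967846 0.31072414 0.106     ]
small plate [0.48450217 0.25138465 0.106     ]
bar ends [array([0.47445951, 0.17067152, 0.1175    ]), array([0.47554617, 0.11111592, 0.1175    ])] [array([0.47768454, 0.11686566, 0.1175    ]), array([0.53971245, 0.13463073, 0.1175    ])]
{'intrinsics': array([[432.86315984,   0.        , 322.88290151],
       [  0.        , 432.86315984, 241.79307592],
       [  0.        ,   0.        ,   1.        ]]), 'k1': -0.0038114933246933057, 'eye': array([0.07716445, 0.52464571, 0.37319139]), 'orientation': array([0.12001951, 0.79211695, 0.59176448, 0.08922363])} [-1.35350265e-04  1.43406324e-01  9.89663773e-01 -4.73530923e-04]
```

The grey-rest lifter fits. Its top is at 0.158 m (36+122 mm) and its plate is about 60 mm long; the other's plate is 86 mm and its top 0.176 m. Next I check the microscope clearance and turn the tool while rising.

```bash
python3 - <<'E'
from h import *; from station import ctrl
S=ctrl.get_calibration("scene");D=ctrl.get_calibration("side")
for k,a,b in [('head',(276,77),(288,247)),('stage',(246,148),(333,292)),('stage r',(312,162),(276,338))]: print(k,*tri([(S,a),(D,b)]))
E
python3 -m creep '[{"rz":1.15,"z":-0.5},{"rz":1.15,"z":-0.5},{"rz":1.15,"z":-0.5},{"rz":1.15,"z":-0.5},{"rz":1.15,"z":-0.5},{"rz":1.15,"z":-0.5},{"rz":1.15,"z":-0.5},{"rz":1.15,"z":-0.5},{"rz":1.15,"z":-0.5},{"rz":1.0,"z":-0.5}]' 0.6
```

```text
head [0.62198533 0.47454843 0.31622214] [array([-0.7,  0.3]), array([-0.7, -0.4])]
stage [0.53199446 0.47136708 0.17497897] [array([ 0., -0.]), array([0., 0.])]
stage r [0.68694802 0.47911718 0.06433661] [array([-12.2,   5. ]), array([-13.6,  -7.5])]validation failed for argument at $[0]...
```

```bash
python3 -m creep '[{"x":0,"y":0,"z":-0.5,"rx":0,"ry":0,"rz":1.15},{"x":0,"y":0,"z":-0.5,"rx":0,"ry":0,"rz":1.15}]' 0.6; python3 -m creep --help | head -30
```

```text
clock: 0.27
eef_pos: [0.1489, 0.5031, 0.2659]
eef_rot: [-0.0, 0.264, 0.965, -0.001]
ft_force: [0.1, -0.7, 0.3]
finger_gap: 0.749
gripper_force: 0.0invalid input: not JSON, or not a number
```

```bash
python3 -m creep '[{"x":0,"y":0,"z":-0.5,"rx":0,"ry":0,"rz":1.14},{"x":0,"y":0,"z":-0.5,"rx":0,"ry":0,"rz":1.14},{"x":0,"y":0,"z":-0.5,"rx":0,"ry":0,"rz":1.14},{"x":0,"y":0,"z":-0.5,"rx":0,"ry":0,"rz":1.14},{"x":0,"y":0,"z":-0.5,"rx":0,"ry":0,"rz":1.14},{"x":0,"y":0,"z":-0.5,"rx":0,"ry":0,"rz":1.14},{"x":0,"y":0,"z":-0.5,"rx":0,"ry":0,"rz":1.14},{"x":0,"y":0,"z":-0.5,"rx":0,"ry":0,"rz":1.14}]'
python3 -m creep '[{"x":-2,"y":3,"z":0,"rx":0,"ry":0,"rz":0},{"x":-2,"y":3,"z":0,"rx":0,"ry":0,"rz":0},{"x":-2,"y":3,"z":0,"rx":0,"ry":0,"rz":0},{"x":-2,"y":3,"z":0,"rx":0,"ry":0,"rz":0},{"x":-2,"y":3,"z":0,"rx":0,"ry":0,"rz":0},{"x":-2,"y":3,"z":0,"rx":0,"ry":0,"rz":0},{"x":-2,"y":3,"z":0,"rx":0,"ry":0,"rz":0},{"x":-2,"y":3,"z":0,"rx":0,"ry":0,"rz":0},{"x":-2,"y":3,"z":0,"rx":0,"ry":0,"rz":0}]'
```

```text
clock: 0.93
eef_pos: [0.149, 0.5033, 0.3063]
eef_rot: [0.0, 0.678, 0.735, -0.0]
ft_force: [0.7, -0.3, 0.2]
finger_gap: 0.6
gripper_force: 0.0
clock: 1.68
eef_pos: [0.435, 0.3463, 0.3061]
eef_rot: [-0.0, 0.676, 0.737, -0.0]
ft_force: [-0.3, 0.9, -0.1]
finger_gap: 0.602
gripper_force: 0.0
```

```bash
cat > snap.py <<'E'
import sys,cv2,pickle
from station import ctrl
c=ctrl.get_calibration("wrist"); im=ctrl.get_image("wrist")
cv2.imwrite(f"pics/{sys.argv[1]}.png",im[:,:,::-1]); pickle.dump(c,open(f"{sys.argv[1]}.pkl","wb"))
E
python3 snap.py w1
python3 -m creep '[{"x":0,"y":3,"z":0,"rx":0,"ry":0,"rz":0},{"x":0,"y":3,"z":0,"rx":0,"ry":0,"rz":0},{"x":0,"y":2.5,"z":0,"rx":0,"ry":0,"rz":0},{"x":0,"y":0,"z":0,"rx":0,"ry":0,"rz":0}]'
python3 snap.py w2
python3 - <<'E'
import cv2,numpy as np
a=cv2.imread("pics/w1.png");b=cv2.imread("pics/w2.png")
cv2.imwrite("pics/m1.png",cv2.resize(np.hstack([a,b]),(800,300),interpolation=cv2.INTER_AREA))
E
```

```text
clock: 2.07
eef_pos: [0.5218, 0.3547, 0.3043]
eef_rot: [-0.0, 0.676, 0.737, -0.001]
ft_force: [0.6, 0.3, -0.3]
finger_gap: 0.601
gripper_force: 0.0
```

View pics/m1.png

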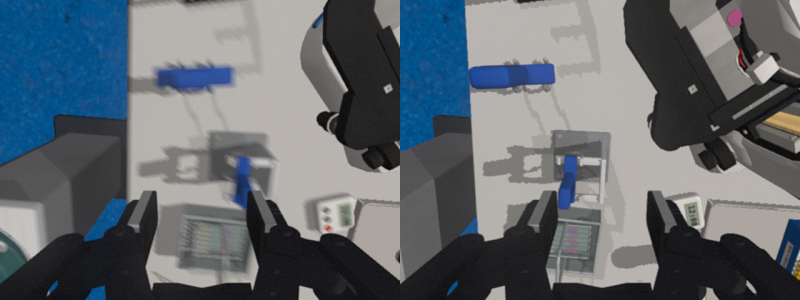

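```bash
python3 -m creep '[{"x":-3.5,"y":0,"z":0,"rx":0,"ry":0,"rz":0},{"x":-3.5,"y":0,"z":0,"rx":0,"ry":0,"rz":0},{"x":-3.5,"y":0,"z":0,"rx":0,"ry":0,"rz":0},{"x":-0.5,"y":0,"z":0,"rx":0,"ry":0,"rz":0},{"x":0,"y":0,"z":0,"rx":0,"ry":0,"rz":0},{"x":0,"y":0,"z":0,"rx":0,"ry":0,"rz":0}]'
python3 snap.py w3
python3 - <<'E'
import cv2,numpy as np
from h import *; import pickle
c2,c3=[pickle.load(open(f"w{i}.pkl","rb")) for i in(2,3)]
for P in([.484,.283,.158],[.475,.14,.117]): print(proj(c2,P),proj(c3,P))
o2=(220,190);o3=(200,60)
a=cv2.imread("pics/w2.png")[190:480,220:420];b=cv2.imread("pics/w3.png")[60:350,200:400]
cv2.imwrite("pics/m2.png",cv2.resize(np.hstack([a,b]),None,fx=2,fy=2,interpolation=cv2.INTER_CUBIC))
E
```

```text
clock: 2.62
eef_pos: [0.5274, 0.2457, 0.3065]
eef_rot: [-0.0, 0.676, 0.737, 0.0]
ft_force: [0.2, 0.4, -0.2]
finger_gap: 0.602
gripper_force: 0.0
[[257.74737526 328.60929882]] [[256.30225016 167.06665454]]
[[247.55322619 451.65484433]] [[245.11653725 339.16177962]]
```

View pics/m2.png

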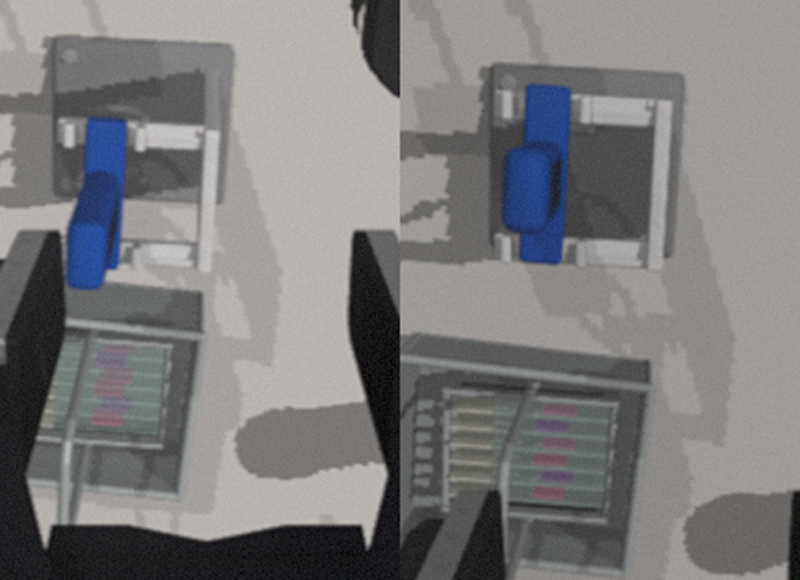

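w2/w3 crops (2x). The lifter's plate ends at w2 crop (107,119) and w3 crop (549,87), with the near corner at w2 (119,268), w3 (561,262). The bail's +y corner is near w2 (69,435), w3 (505,462).

Run:
```python
from h import *; import pickle
from station import ctrl
c2,c3=[pickle.load(open(f"w{i}.pkl","rb")) for i in(2,3)]
f2=lambda x,y:(220+x/2-.25,190+y/2-.25); f3=lambda x,y:(x/2-.25,60+y/2-.25)
for k,a,b in [('plate +y end mid',(107,119.5),(549,87.5)),('plate -y +x corner',(119,268),(561,262)),('grip top mid',(93,231),(525,189)),
 ('grip top -y -x',(68,286),(503,229)),('bail +y corner',(69,435),(505,462)),('rest back R -y',(212,268),(662,268)),('back +y',(219,131),(671,102)),
 ('dish rim +x+y',(203,333),(651,387)),('rack +x+y top',(168,347),(616,404))]:
    print(k,*tri([(c2,f2(*a)),(c3,f3(*b))]))
print([onz(c3,f3(x,y),.106) for x,y in((528,87),(570,88),(520,261),(561,262))])
print('grip',[onz(c3,f3(x,y),.158) for x,y in((508,149),(547,149),(541,230),(503,229))])
```

```text
plate +y end mid [0.48647156 0.32090711 0.10014963] [array([0.3, 0. ]), array([-0.4, -0. ])]
plate -y +x corner [0.49493155 0.25954558 0.10528486] [array([ 0.1, -0. ]), array([-0.2, -0. ])]
grip top mid [0.4851504  0.28825173 0.13242298] [array([-1.6,  0.1]), array([1.8, 0. ])]
grip top -y -x [0.48083253 0.27789282 0.15503395] [array([-0.3,  0. ]), array([0.3, 0. ])]
bail +y corner [0.47757587 0.1772651  0.10560543] [array([-0.1,  0. ]), array([ 0.1, -0. ])]
rest back R -y [0.53284899 0.25931877 0.09873937] [array([0., 0.]), array([-0., -0.])]
back +y [0.53040134 0.31975137 0.09970946] [array([0.1, 0. ]), array([-0.2, -0. ])]
dish rim +x+y [0.53476728 0.19163761 0.03995409] [array([0.2, 0. ]), array([-0.3, -0. ])]
rack +x+y top [0.51845285 0.18136475 0.03882725] [array([0.9, 0. ]), array([-0.9, -0. ])]
[array([0.48002225, 0.32044632, 0.106     ]), array([0.49468061, 0.32138408, 0.106     ]), array([0.47994383, 0.25874841, 0.106     ]), array([0.49510641, 0.25969011, 0.106     ])]
grip [array([0.48166827, 0.3023476 , 0.158     ]), array([0.49326958, 0.30335456, 0.158     ]), array([0.49272119, 0.27905486, 0.158     ]), array([0.48109517, 0.27835272, 0.158     ])]
```

```bash
python3 -m creep '[{"x":0,"y":0,"z":0,"rx":0,"ry":0,"rz":0.57},{"x":2.3,"y":-2,"z":0,"rx":0,"ry":0,"rz":0},{"x":2.27,"y":-1.89,"z":0,"rx":0,"ry":0,"rz":0},{"x":0,"y":0,"z":2.5,"rx":0,"ry":0,"rz":0},{"x":0,"y":0,"z":2.5,"rx":0,"ry":0,"rz":0},{"x":0,"y":0,"z":2.5,"rx":0,"ry":0,"rz":0},{"x":0,"y":0,"z":2.5,"rx":0,"ry":0,"rz":0},{"x":0,"y":0,"z":0,"rx":0,"ry":0,"rz":0},{"x":0,"y":0,"z":0,"rx":0,"ry":0,"rz":0}]'
python3 snap.py w4
python3 - <<'E'
from h import *; import pickle
c=pickle.load(open("w4.pkl","rb"))
import cv2
im=cv2.imread("pics/w4.png"); hsv=cv2.cvtColor(im,cv2.COLOR_BGR2HSV)
m=cv2.inRange(hsv,(105,150,60),(130,255,255))
n,l,s,ce=cv2.connectedComponentsWithStats(m)
print(s[s[:,4]>300],ce[s[:,4]>300])
for P in([.4873,.2904,.158],[.4873,.2904,.106]): print(proj(c,P))
E
```

```text
clock: 3.42
eef_pos: [0.4869, 0.2908, 0.206]
eef_rot: [-0.0, 0.697, 0.717, -0.001]
ft_force: [1.0, 0.5, 0.5]
finger_gap: 0.601
gripper_force: 0.0
[[     0      0    640    480 298582]
 [    81      0    197     33   3352]
 [   307    198     32    125   3546]] [[322.62471616 242.41038308]
 [174.30250597  13.65602625]
 [322.70783982 259.34038353]]
[[322.52906798 298.32530637]]
[[322.76710827 257.14159361]]
```

```bash
python3 -m creep '[{"x":0,"y":0,"z":2,"rx":0,"ry":0,"rz":0},{"x":0,"y":0,"z":2,"rx":0,"ry":0,"rz":0},{"x":0,"y":0,"z":1.6,"rx":0,"ry":0,"rz":0},{"x":0,"y":0,"z":1,"rx":0,"ry":0,"rz":0},{"x":0,"y":0,"z":0,"rx":0,"ry":0,"rz":0}]'
python3 -m creep '[{"x":0,"y":0,"z":0,"rx":0,"ry":0,"rz":0},{"x":0,"y":0,"z":0,"rx":0,"ry":0,"rz":0},{"x":0,"y":0,"z":0,"rx":0,"ry":0,"rz":0},{"x":0,"y":0,"z":0,"rx":0,"ry":0,"rz":0},{"x":0,"y":0,"z":0,"rx":0,"ry":0,"rz":0},{"x":0,"y":0,"z":0,"rx":0,"ry":0,"rz":0}]' 0 80
```

```text
clock: 3.88
eef_pos: [0.4876, 0.2902, 0.1399]
eef_rot: [-0.0, 0.697, 0.717, -0.0]
ft_force: [-0.2, -0.3, 0.2]
finger_gap: 0.6
gripper_force: 0.0
clock: 4.38
eef_pos: [0.4882, 0.2903, 0.1415]
eef_rot: [0.0, 0.697, 0.717, 0.001]
ft_force: [-0.8, 1.2, 6.8]
finger_gap: 0.154
gripper_force: 77.7
```

```bash
python3 -m creep '[{"x":0,"y":0,"z":-1,"rx":0,"ry":0,"rz":0},{"x":0,"y":0,"z":-2,"rx":0,"ry":0,"rz":0},{"x":0,"y":0,"z":-2.5,"rx":0,"ry":0,"rz":0},{"x":0,"y":0,"z":-2.5,"rx":0,"ry":0,"rz":0},{"x":0,"y":0,"z":-2.5,"rx":0,"ry":0,"rz":0},{"x":0,"y":0,"z":-2.5,"rx":0,"ry":0,"rz":0},{"x":-3,"y":-2,"z":0,"rx":0,"ry":0,"rz":0},{"x":-3.5,"y":-2,"z":0,"rx":0,"ry":0,"rz":0},{"x":-3.5,"y":-1.7,"z":0,"rx":0,"ry":0,"rz":0},{"x":-3.5,"y":0,"z":0,"rx":0,"ry":0,"rz":0},{"x":-1,"y":0,"z":0,"rx":0,"ry":0,"rz":0},{"x":0,"y":0,"z":0,"rx":0,"ry":0,"rz":0}]'
python3 -m creep '[{"x":0,"y":0,"z":0,"rx":0,"ry":0,"rz":0},{"x":0,"y":0,"z":0,"rx":0,"ry":0,"rz":0}]'
python3 snap.py w5
python3 - <<'E'
from station import ctrl
import cv2,numpy as np
from h import *
s=ctrl.get_image("scene")[:,:,::-1];d=ctrl.get_image("side")[:,:,::-1]
cv2.imwrite("pics/scene5.png",s);cv2.imwrite("pics/side5.png",d)
w=cv2.imread("pics/w5.png")
S=ctrl.get_calibration("scene");D=ctrl.get_calibration("side")
P=[.475,.143,.117]; 
print(proj(S,P),proj(D,P),proj(ctrl.get_calibration("wrist"),P))
def crop(im,P,c,h,w_,f):
    u=proj(c,P)[0].round().astype(int); y0,x0=max(u[1]-h//2,0),max(u[0]-w_//2,0); print(x0,y0)
    return cv2.resize(im[y0:y0+h,x0:x0+w_],None,fx=f,fy=f,interpolation=cv2.INTER_CUBIC)
a=crop(s,P,S,100,133,3);b=crop(d,P,D,100,133,3)
out=np.zeros((600,800,3),np.uint8);out[:300,:399]=a;out[:300,400:799]=b;out[300:,:400]=cv2.resize(w,(400,300))
cv2.imwrite("pics/m3.png",out)
E
```

```text
clock: 5.38
eef_pos: [0.4347, 0.1416, 0.2715]
eef_rot: [0.001, 0.698, 0.716, 0.0]
ft_force: [0.8, 0.0, -1.3]
finger_gap: 0.151
gripper_force: 78.3
clock: 5.55
eef_pos: [0.435, 0.1441, 0.2707]
eef_rot: [0.0, 0.697, 0.717, 0.0]
ft_force: [0.6, -0.1, -1.1]
finger_gap: 0.15
gripper_force: 78.3
[[313.59487886 255.44971869]] [[342.21220142 210.64396501]] [[383.59128004 233.24875832]]
248 205
276 161
```

View pics/m3.png

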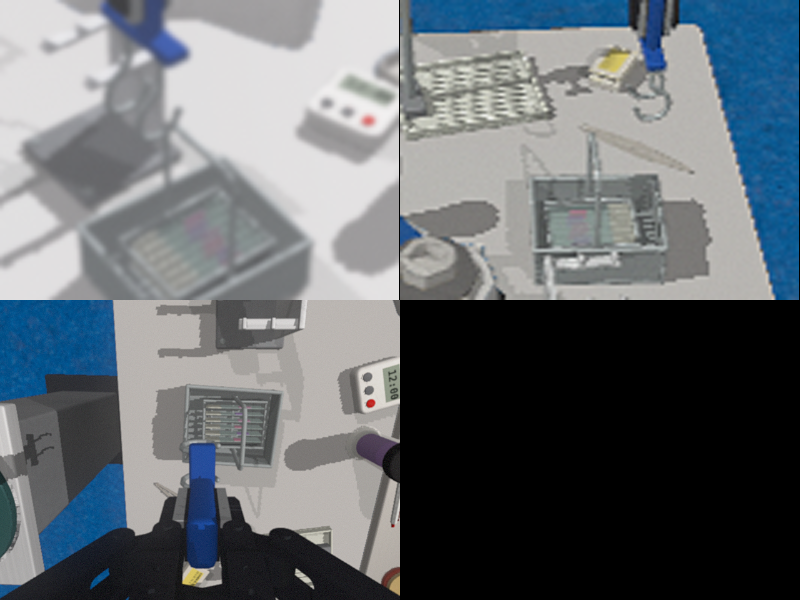

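The montage shows the lifter held clear. The bail lies in the wrist view at about (389,233) full-res. In the scene view its +y corner is at (307,242). I'll enlarge the bail and both hook views in one picture.

Run:
```python
import cv2,numpy as np
w=cv2.imread("pics/w5.png");s=cv2.imread("pics/scene0.png");d=cv2.imread("pics/side0.png")
r=lambda im,x,y,W,H,f:cv2.resize(im[y:y+H,x:x+W],(W*f,H*f),interpolation=cv2.INTER_CUBIC)
out=np.zeros((600,800,3),np.uint8)
out[:600,:400]=r(w,340,145,100,150,4)
out[:300,400:800]=r(s,430,210,100,75,4)
out[300:600,400:800]=r(d,250,115,80,60,5)
cv2.imwrite("pics/m4.png",out)
```

```text
(no output)
```

View pics/m4.png

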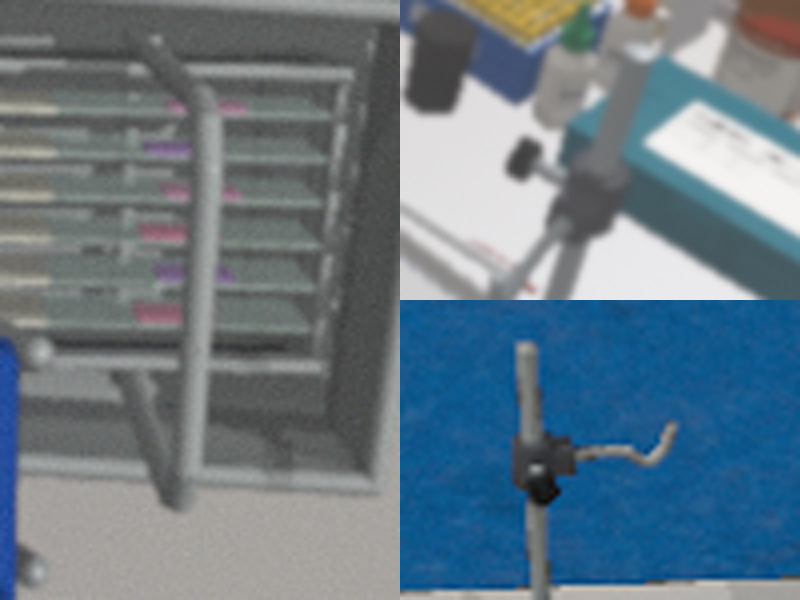

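Run:
```python
from h import *; import pickle
from station import ctrl
c=pickle.load(open("w5.pkl","rb")); o=ctrl.get_obs(); print(o['eef_pos'])
S=ctrl.get_calibration("scene");D=ctrl.get_calibration("side")
f=lambda x,y:(340+x/4-.4,145+y/4-.4)
print('z check',tri([(c,f(209,97)),(S,(248+178/3-.3,205+112/3-.3))]))
a,b=onz(c,f(209,97),.1175),onz(c,f(184,498),.1175); m=(a+b)/2
print(a,b,m,'len',np.linalg.norm(a-b),'yaw',np.degrees(np.arctan2(-(a-b)[0],(a-b)[1])))
zo=o['eef_pos'][2]-.104
t=[onz(c,f(*u),zo+.012) for u in((38,352),(30,572))]; print('tips',t,'mid',(t[0]+t[1])/2,'sep',np.linalg.norm(t[0]-t[1]))
# stand: rod top & hook from side, scene rod top
print('rodtop',tri([(S,(430+240/4,210+48/4)),(D,(250+126/5,115+45/5))]))
```

```text
[0.43483587 0.1443074  0.27025612]
z check (array([0.48248045, 0.1820129 , 0.11703621]), [array([7.5, 4.2]), array([-2.7,  0.7])])
[0.4775305  0.18454388 0.1175    ] [0.47833124 0.11799805 0.1175    ] [0.47793087 0.15127096 0.1175    ] len 0.06655065341064773 yaw 0.6893933579624367
tips [array([0.44848338, 0.15988285, 0.17825612]), array([0.44880282, 0.1298952 , 0.17825612])] mid [0.4486431  0.14488902 0.17825612] sep 0.029989343935050834
rodtop (array([ 0.64524202, -0.08005384,  0.25713308]), [array([-0.3,  0.2]), array([-0.2, -0.2])])
```

Tip spacing comes out at 30.0 mm, as it should. The bar centre is at (0.478, 0.151), yaw 0.7°. Next I lower beside the bail, slide under it and check.

```bash
python3 -m creep '[{"x":0.6,"y":0,"z":2,"rx":0,"ry":0,"rz":0},{"x":0,"y":0,"z":2,"rx":0,"ry":0,"rz":0},{"x":0,"y":0,"z":2,"rx":0,"ry":0,"rz":0},{"x":0,"y":0,"z":1.1,"rx":0,"ry":0,"rz":0},{"x":0,"y":0,"z":0,"rx":0,"ry":0,"rz":0},{"x":0,"y":0,"z":0,"rx":0,"ry":0,"rz":0}]'
python3 -m creep '[{"x":-0.02,"y":0.8,"z":0,"rx":0,"ry":0,"rz":0},{"x":-0.02,"y":0.8,"z":0,"rx":0,"ry":0,"rz":0},{"x":-0.02,"y":0.8,"z":0,"rx":0,"ry":0,"rz":0},{"x":-0.02,"y":0.8,"z":0,"rx":0,"ry":0,"rz":0},{"x":-0.02,"y":0.6,"z":0,"rx":0,"ry":0,"rz":0},{"x":-0.02,"y":0.4,"z":0,"rx":0,"ry":0,"rz":0},{"x":0,"y":0,"z":0,"rx":0,"ry":0,"rz":0},{"x":0,"y":0,"z":0,"rx":0,"ry":0,"rz":0}]'
python3 snap.py w6
python3 - <<'E'
import cv2,numpy as np
from station import ctrl
from h import *
w=cv2.imread("pics/w6.png")
s,d=[ctrl.get_image(n)[:,:,::-1] for n in("scene","side")]
cv2.imwrite("pics/scene6.png",s);cv2.imwrite("pics/side6.png",d)
r=lambda im,x,y,W,H,f:cv2.resize(im[y:y+H,x:x+W],(W*f,H*f),interpolation=cv2.INTER_CUBIC)
out=np.zeros((600,800,3),np.uint8)
out[:300,:400]=cv2.resize(w,(400,300))
out[:300,400:800]=r(s,270,205,100,75,4)
out[300:600,400:800]=r(d,305,165,80,60,5)
out[300:600,:400]=r(s,400,230,100,75,4)
cv2.imwrite("pics/m5.png",out)
E
```

```text
clock: 6.2
eef_pos: [0.4344, 0.1499, 0.1993]
eef_rot: [-0.0, 0.697, 0.717, -0.0]
ft_force: [-0.0, 0.2, 0.5]
finger_gap: 0.156
gripper_force: 78.3
clock: 6.87
eef_pos: [0.4767, 0.1494, 0.1991]
eef_rot: [-0.0, 0.697, 0.717, -0.0]
ft_force: [0.5, 0.1, -0.6]
finger_gap: 0.152
gripper_force: 78.3
```

View pics/m5.png

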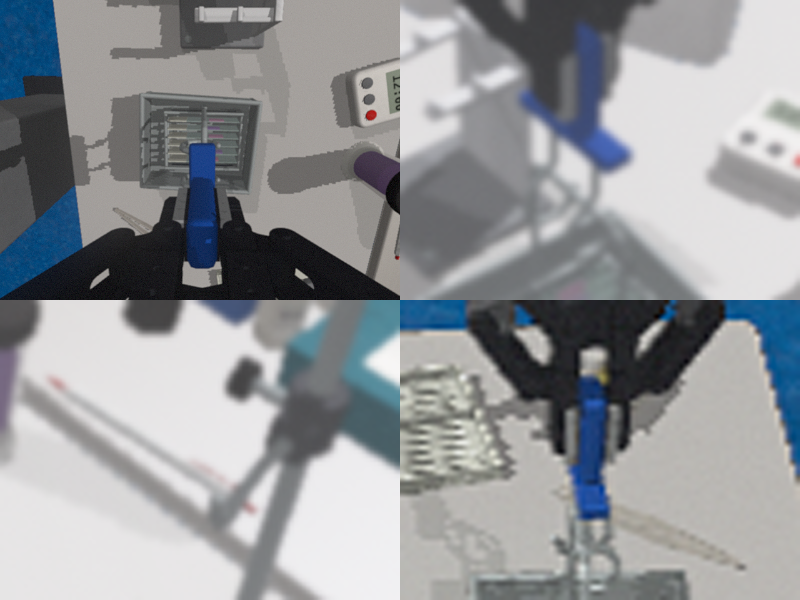

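The hooks sit under the bail with no contact force. Lifting slowly.

```bash
python3 -m creep '[{"x":0,"y":0,"z":-0.3,"rx":0,"ry":0,"rz":0},{"x":0,"y":0,"z":-0.3,"rx":0,"ry":0,"rz":0},{"x":0,"y":0,"z":-0.3,"rx":0,"ry":0,"rz":0},{"x":0,"y":0,"z":-0.3,"rx":0,"ry":0,"rz":0},{"x":0,"y":0,"z":-0.15,"rx":0,"ry":0,"rz":0},{"x":0,"y":0,"z":-0.15,"rx":0,"ry":0,"rz":0},{"x":0,"y":0,"z":-0.15,"rx":0,"ry":0,"rz":0},{"x":0,"y":0,"z":-0.15,"rx":0,"ry":0,"rz":0},{"x":0,"y":0,"z":-0.15,"rx":0,"ry":0,"rz":0},{"x":0,"y":0,"z":-0.15,"rx":0,"ry":0,"rz":0},{"x":0,"y":0,"z":-0.15,"rx":0,"ry":0,"rz":0},{"x":0,"y":0,"z":-0.15,"rx":0,"ry":0,"rz":0}]'
python3 - <<'E'
from h import *
from station import ctrl
S=ctrl.get_calibration("scene");D=ctrl.get_calibration("side")
d=lambda x,y:(250+(x-400)/5-.4,115+(y-300)/5-.4); s=lambda x,y:(400+x/4-.4,230+(y-300)/4-.4)
for k,a,b in(('tip',(213,490),(673,426)),('seat',(214,520),(648,463)),('rod top',None,None),('clamp',(290,425),(577,455))):
    if a: print(k,*tri([(S,s(*a)),(D,d(*b))]))
# constrained fit: stand (x,y,yaw,seat z); observations in side view + rodtop + tray corners
obs=[(D,d(525,345),'rt'),(S,(490,222),'rt'),(D,d(673,426),'tip'),(D,d(648,463),'seat'),(S,s(213,490),'tip'),(S,s(214,520),'seat'),
 (S,(440,308),(75,55,12)),(S,(484,342),(75,-55,12)),(S,(440,388),(-75,-55,12)),(S,(391,348),(-75,55,12))]
e=lambda u:(255+u[0]/2.9-.33,115+u[1]/2.9-.33)
obs+=[(D,e((50,207)),(75,-55,12)),(D,e((188,183)),(-75,-55,12)),(D,e((210,242)),(-75,55,12)),(D,e((70,266)),(75,55,12))]
def P(k,p):
    q={'rt':(60,0,258),'tip':(-22,0,1e3*p[3]+20),'seat':(-8,0,1e3*p[3])}.get(k,k)
    v=np.array(q)/1e3; c,s_=np.cos(p[2]),np.sin(p[2])
    return [p[0]+c*v[0]-s_*v[1],p[1]+s_*v[0]+c*v[1],v[2]]
f=lambda p:np.concatenate([proj(c,P(k,p))[0]-u for c,u,k in obs])
r=least_squares(f,[.58,-.09,.1,.19],loss='soft_l1',f_scale=2)
print(r.x,np.degrees(r.x[2]));print(f(r.x).reshape(-1,2).round(1).tolist()); print('seat',P('seat',r.x))
E
```

```text
clock: 8.02
eef_pos: [0.4765, 0.1494, 0.2232]
eef_rot: [-0.0, 0.697, 0.717, -0.0]
ft_force: [-0.1, -1.2, -4.2]
finger_gap: 0.158
gripper_force: 78.0
tip [ 0.56388015 -0.090673    0.19516067] [array([-0.1,  0.1]), array([-0.1, -0.1])]
seat [ 0.57746938 -0.08915798  0.16993389] [array([ 1. , -0.5]), array([0.5, 0.4])]
clamp [ 0.62263491 -0.0812279   0.18636303] [array([-1.9,  1.1]), array([-0.9, -0.8])]
[ 0.58371569 -0.08973771  0.11534267  0.17327449] 6.608648422781474
[[1.1, -0.6], [0.6, 1.2], [0.6, 0.2], [1.0, -0.9], [-0.4, 2.1], [1.5, -1.0], [-4.0, -3.8], [1.4, -5.4], [-0.2, -0.4], [-2.5, 0.2], [1.1, -3.7], [-0.7, -0.4], [-1.7, 0.0], [-1.6, -2.7]]
seat [np.float64(0.5757688431845766), np.float64(-0.09065840647611294), np.float64(0.17327449168393427)]
```

Rack lifted, about 3.3 N. The fit puts the hook seat near (0.576, -0.090, 0.173), yaw about 7°. Now raise the rack clear of the dish.

```bash
python3 -m creep '[{"x":0,"y":0,"z":-0.4,"rx":0,"ry":0,"rz":0},{"x":0,"y":0,"z":-0.8,"rx":0,"ry":0,"rz":0},{"x":0,"y":0,"z":-1.1,"rx":0,"ry":0,"rz":0},{"x":0,"y":0,"z":-1.2,"rx":0,"ry":0,"rz":0},{"x":0,"y":0,"z":-1.2,"rx":0,"ry":0,"rz":0},{"x":0,"y":0,"z":-1.2,"rx":0,"ry":0,"rz":0},{"x":0,"y":0,"z":-1.2,"rx":0,"ry":0,"rz":0},{"x":0,"y":0,"z":-1.1,"rx":0,"ry":0,"rz":0},{"x":0,"y":0,"z":-0.8,"rx":0,"ry":0,"rz":0},{"x":0,"y":0,"z":-0.6,"rx":0,"ry":0,"rz":0},{"x":0,"y":0,"z":-0.5,"rx":0,"ry":0,"rz":0},{"x":0,"y":0,"z":0,"rx":0,"ry":0,"rz":0}]'
python3 -m creep '[{"x":-0.4,"y":0,"z":0,"rx":0,"ry":0,"rz":0},{"x":-0.9,"y":0,"z":0,"rx":0,"ry":0,"rz":0},{"x":-1.4,"y":0,"z":0,"rx":0,"ry":0,"rz":0},{"x":-1.8,"y":0,"z":0,"rx":0,"ry":0,"rz":0},{"x":-2,"y":0.2,"z":0,"rx":0,"ry":0,"rz":-0.1},{"x":-2,"y":0.3,"z":0,"rx":0,"ry":0,"rz":-0.15},{"x":-2,"y":0.3,"z":0,"rx":0,"ry":0,"rz":-0.15},{"x":-2,"y":0.3,"z":0,"rx":0,"ry":0,"rz":-0.15},{"x":-2,"y":0,"z":0,"rx":0,"ry":0,"rz":-0.15},{"x":-2,"y":0,"z":0,"rx":0,"ry":0,"rz":-0.1},{"x":-1.8,"y":0,"z":0,"rx":0,"ry":0,"rz":-0.1},{"x":-1.6,"y":0,"z":0,"rx":0,"ry":0,"rz":0}]'
python3 -m creep '[{"x":-1.4,"y":0,"z":0,"rx":0,"ry":0,"rz":0},{"x":-1.2,"y":0,"z":0,"rx":0,"ry":0,"rz":0},{"x":-1,"y":0,"z":0,"rx":0,"ry":0,"rz":0},{"x":-0.7,"y":0,"z":0,"rx":0,"ry":0,"rz":0},{"x":-0.4,"y":0,"z":0,"rx":0,"ry":0,"rz":0},{"x":-0.2,"y":0,"z":0,"rx":0,"ry":0,"rz":0},{"x":0,"y":0,"z":0,"rx":0,"ry":0,"rz":0},{"x":0,"y":0,"z":0,"rx":0,"ry":0,"rz":0},{"x":0,"y":0,"z":0,"rx":0,"ry":0,"rz":0},{"x":0,"y":0,"z":0,"rx":0,"ry":0,"rz":0},{"x":0,"y":0,"z":0,"rx":0,"ry":0,"rz":0},{"x":0,"y":0,"z":0,"rx":0,"ry":0,"rz":0}]'
python3 snap.py w7
python3 - <<'E'
import cv2,numpy as np
from station import ctrl
w=cv2.imread("pics/w7.png")
s,d=[ctrl.get_image(n)[:,:,::-1] for n in("scene","side")]
cv2.imwrite("pics/scene7.png",s);cv2.imwrite("pics/side7.png",d)
r=lambda im,x,y,W,H,f:cv2.resize(im[y:y+H,x:x+W],(W*f,H*f),interpolation=cv2.INTER_CUBIC)
out=np.zeros((600,800,3),np.uint8)
out[:300,:400]=r(w,240,0,200,150,2)
out[300:600,:400]=r(w,440,60,200,150,2)
out[:300,400:800]=r(s,380,230,133,100,3)[:300,:399].copy() if 0 else cv2.resize(s[210:310,370:503],(400,300),interpolation=cv2.INTER_CUBIC)
out[300:600,400:800]=cv2.resize(d[110:210,265:398],(400,300),interpolation=cv2.INTER_CUBIC)
cv2.imwrite("pics/m6.png",out)
E
```

```text
clock: 9.02
eef_pos: [0.4768, 0.1495, 0.325]
eef_rot: [0.0, 0.697, 0.717, 0.0]
ft_force: [-0.2, 0.5, -3.9]
finger_gap: 0.149
gripper_force: 77.9
clock: 10.02
eef_pos: [0.4998, -0.0504, 0.3238]
eef_rot: [-0.0, 0.663, 0.749, -0.0]
ft_force: [0.4, 0.2, -3.6]
finger_gap: 0.152
gripper_force: 77.9
clock: 11.02
eef_pos: [0.5062, -0.0969, 0.3243]
eef_rot: [0.0, 0.663, 0.749, 0.0]
ft_force: [0.8, 0.2, -4.4]
finger_gap: 0.154
gripper_force: 77.9
```

```bash
python3 -m creep '[{"x":-0.7,"y":-0.3,"z":0,"rx":0,"ry":0,"rz":0},{"x":-1.3,"y":-0.5,"z":0,"rx":0,"ry":0,"rz":0},{"x":-1.3,"y":-0.5,"z":0,"rx":0,"ry":0,"rz":0},{"x":-0.9,"y":-0.3,"z":0,"rx":0,"ry":0,"rz":0},{"x":-0.6,"y":0,"z":0,"rx":0,"ry":0,"rz":0},{"x":-0.2,"y":0,"z":0,"rx":0,"ry":0,"rz":0},{"x":0,"y":0,"z":0,"rx":0,"ry":0,"rz":0},{"x":0,"y":0,"z":0,"rx":0,"ry":0,"rz":0},{"x":0,"y":0,"z":0,"rx":0,"ry":0,"rz":0},{"x":0,"y":0,"z":0,"rx":0,"ry":0,"rz":0}]'
python3 snap.py w8
python3 - <<'E'
import cv2,numpy as np,pickle
from h import *
out=np.zeros((600,800,3),np.uint8)
for i,n in enumerate((7,8)):
    c=pickle.load(open(f"w{n}.pkl","rb")); w=cv2.imread(f"pics/w{n}.png")
    for P in([.576,-.0905,.173],[.563,-.092,.193],[.6452,-.08,.258]): print(n,proj(c,P).round())
    u=proj(c,[.59,-.09,.18])[0].round().astype(int)
    x0=int(np.clip(u[0]-66,0,640-133)); y0=int(np.clip(u[1]-100,0,280)); print('o',x0,y0)
    out[:,400*i:400*i+399]=cv2.resize(w[y0:y0+200,x0:x0+133],(399,600),interpolation=cv2.INTER_CUBIC)
cv2.imwrite("pics/m7.png",out)
E
```

```text
clock: 12.0
eef_pos: [0.4965, -0.1483, 0.3243]
eef_rot: [0.0, 0.663, 0.749, 0.0]
ft_force: [-0.8, -0.2, -4.8]
finger_gap: 0.152
gripper_force: 77.9
7 [[430. 233.]]
7 [[417. 242.]]
7 [[627. 281.]]
o 389 138
8 [[462. 155.]]
8 [[450. 159.]]
8 [[689. 172.]]
o 423 59
```

View pics/m7.png

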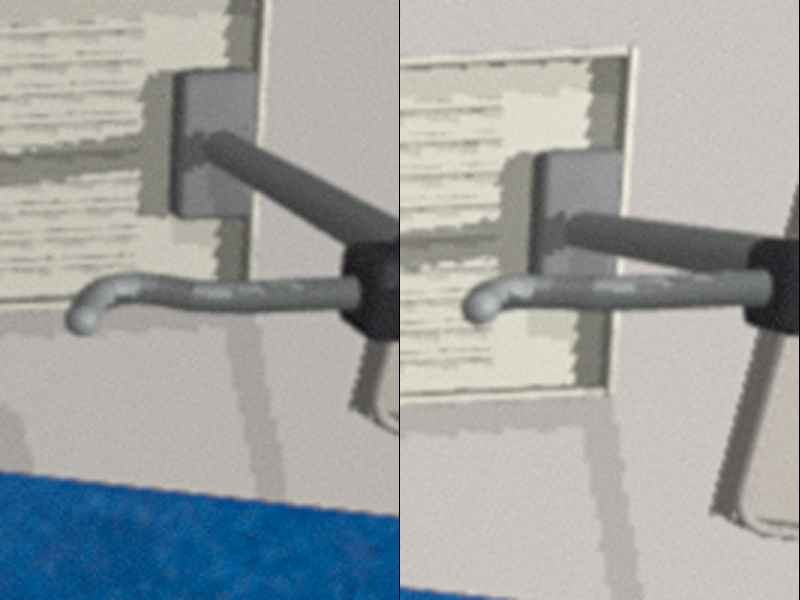

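w7 and w8 show the hook clearly. The tip ball is at w7 crop (82,321) and w8 crop (81,306). The arm enters the clamp at (357,293) and (370,287).

Run:
```python
from h import *; import pickle
from station import ctrl
c7,c8=[pickle.load(open(f"w{i}.pkl","rb")) for i in(7,8)]
a=lambda x,y:(389+x/3-.33,138+y/3-.33); b=lambda x,y:(423+x/3-.33,59+y/3-.33)
T,e=tri([(c7,a(82,321)),(c8,b(81,306))]);print('tip',T,e)
C,e=tri([(c7,a(357,293)),(c8,b(370,287))]);print('clamp end',C,e)
B,e=tri([(c7,a(220,147)),(c8,b(181,230))]);print('rod base',B,e)
v=C-T;print('yaw',np.degrees(np.arctan2(v[1],v[0])),'tip-rod',np.degrees(np.arctan2(*(B-T)[[1,0]])),np.hypot(*(B-T)[:2]))
for yaw in(np.arctan2(v[1],v[0]),):
    seat=T+np.array([.014*np.cos(yaw),.014*np.sin(yaw),-.02]);print('seat',seat)
# lifter yaw/pos from the tool
o=ctrl.get_obs();print(o['eef_pos'],rot(o['eef_rot']).as_matrix().round(3).tolist())
d=(seat+[0,0,.0])-o['eef_pos'];print('world d',d,'tool d',rot(o['eef_rot']).inv().apply(d))
```

```text
tip [ 0.56252045 -0.09292411  0.19461432] [array([-0., -0.]), array([0., 0.])]
clamp end [ 0.62104276 -0.08317388  0.18375888] [array([0.3, 0.1]), array([-0.4, -0.1])]
rod base [ 0.64442545 -0.07958604  0.01316982] [array([-0.1, -0.1]), array([0.2, 0. ])]
yaw 9.458999366963626 tip-rod 9.249314013802762 0.08298392926630772
seat [ 0.5763301  -0.09062332  0.17461432]
[ 0.49648149 -0.14831702  0.32433108] [[-0.122, 0.993, 0.0], [0.993, 0.122, 0.0], [0.0, 0.0, -1.0]]
world d [ 0.0798486   0.0576937  -0.14971676] tool d [0.04752292 0.08626803 0.14972932]
```

Consistent with the description: tip to rod is 83 mm (82 given), yaw 9.3°, seat at (0.576, -0.091, 0.175). I align, then slide in along the hook's axis.

```bash
python3 -m creep '[{"x":0,"y":0,"z":0,"rx":0,"ry":0,"rz":-0.2},{"x":0.4,"y":0,"z":0,"rx":0,"ry":0,"rz":-0.19},{"x":0.8,"y":0,"z":0,"rx":0,"ry":0,"rz":0},{"x":1.1,"y":0,"z":0,"rx":0,"ry":0,"rz":0},{"x":1,"y":0,"z":0,"rx":0,"ry":0,"rz":0},{"x":0.7,"y":0,"z":0,"rx":0,"ry":0,"rz":0},{"x":0.4,"y":0,"z":0,"rx":0,"ry":0,"rz":0},{"x":0,"y":0,"z":0,"rx":0,"ry":0,"rz":0},{"x":0,"y":0,"z":0,"rx":0,"ry":0,"rz":0},{"x":0,"y":0,"z":0,"rx":0,"ry":0,"rz":0},{"x":0,"y":0,"z":0,"rx":0,"ry":0,"rz":0},{"x":0,"y":0,"z":0,"rx":0,"ry":0,"rz":0}]'
cat > rel.py <<'E'
from h import *
from station import ctrl
o=ctrl.get_obs();M=rot(o['eef_rot']).as_matrix();seat=np.array([.5763,-.0906,.1746])
print(o['clock'],o['eef_pos'].round(4),'az',np.degrees(np.arctan2(M[1,1],M[0,1])).round(2),'tool d to seat (mm)',((seat-o['eef_pos'])@M*1e3).round(1),o['ft_force'].round(1))
E
python3 rel.py
```

```text
clock: 13.05
eef_pos: [0.4894, -0.1056, 0.3242]
eef_rot: [-0.0, 0.648, 0.762, -0.0]
ft_force: [-1.1, -0.1, -3.3]
finger_gap: 0.152
gripper_force: 77.9
13.05 [ 0.4894 -0.1056  0.3242] az 9.28 tool d to seat (mm) [  0.8  88.2 149.6] [-1.1 -0.1 -3.3]
```

```bash
python3 -m creep '[{"x":0.08,"y":0.3,"z":0,"rx":0,"ry":0,"rz":0},{"x":0,"y":0.6,"z":0,"rx":0,"ry":0,"rz":0},{"x":0,"y":0.9,"z":0,"rx":0,"ry":0,"rz":0},{"x":0,"y":1.1,"z":0,"rx":0,"ry":0,"rz":0},{"x":0,"y":1.2,"z":0,"rx":0,"ry":0,"rz":0},{"x":0,"y":1.2,"z":0,"rx":0,"ry":0,"rz":0},{"x":0,"y":1.1,"z":0,"rx":0,"ry":0,"rz":0},{"x":0,"y":0.9,"z":0,"rx":0,"ry":0,"rz":0},{"x":0,"y":0.7,"z":0,"rx":0,"ry":0,"rz":0},{"x":0,"y":0.45,"z":0,"rx":0,"ry":0,"rz":0},{"x":0,"y":0.25,"z":0,"rx":0,"ry":0,"rz":0},{"x":0,"y":0.05,"z":0,"rx":0,"ry":0,"rz":0}]'
python3 -m creep '[{"x":0,"y":0,"z":0.1,"rx":0,"ry":0,"rz":0},{"x":0,"y":0,"z":0.3,"rx":0,"ry":0,"rz":0},{"x":0,"y":0,"z":0.4,"rx":0,"ry":0,"rz":0},{"x":0,"y":0,"z":0.4,"rx":0,"ry":0,"rz":0},{"x":0,"y":0,"z":0.4,"rx":0,"ry":0,"rz":0},{"x":0,"y":0,"z":0.4,"rx":0,"ry":0,"rz":0},{"x":0,"y":0,"z":0.4,"rx":0,"ry":0,"rz":0},{"x":0,"y":0,"z":0.4,"rx":0,"ry":0,"rz":0},{"x":0,"y":0,"z":0.4,"rx":0,"ry":0,"rz":0},{"x":0,"y":0,"z":0.2,"rx":0,"ry":0,"rz":0},{"x":0,"y":0,"z":0,"rx":0,"ry":0,"rz":0},{"x":0,"y":0,"z":0,"rx":0,"ry":0,"rz":0}]'
python3 rel.py
```

```text
clock: 14.05
eef_pos: [0.5758, -0.0903, 0.3241]
eef_rot: [-0.0, 0.647, 0.762, -0.0]
ft_force: [-0.0, 0.6, -4.9]
finger_gap: 0.152
gripper_force: 77.9
clock: 15.05
eef_pos: [0.5756, -0.0903, 0.2903]
eef_rot: [-0.0, 0.647, 0.762, -0.0]
ft_force: [-0.9, 0.0, -4.2]
finger_gap: 0.151
gripper_force: 77.9
15.05 [ 0.5756 -0.0903  0.2903] az 9.31 tool d to seat (mm) [ -0.4   0.7 115.7] [-0.9  0.  -4.2]
```

Now I feel for the hook in 1 mm rows.

```bash
python3 -m creep '[{"x":0,"y":0,"z":0.1,"rx":0,"ry":0,"rz":0},{"x":0,"y":0,"z":0.1,"rx":0,"ry":0,"rz":0},{"x":0,"y":0,"z":0.1,"rx":0,"ry":0,"rz":0},{"x":0,"y":0,"z":0.1,"rx":0,"ry":0,"rz":0},{"x":0,"y":0,"z":0.1,"rx":0,"ry":0,"rz":0},{"x":0,"y":0,"z":0.1,"rx":0,"ry":0,"rz":0},{"x":0,"y":0,"z":0.1,"rx":0,"ry":0,"rz":0},{"x":0,"y":0,"z":0,"rx":0,"ry":0,"rz":0},{"x":0,"y":0,"z":0,"rx":0,"ry":0,"rz":0}]'
python3 -m creep '[{"x":0,"y":0,"z":0.1,"rx":0,"ry":0,"rz":0},{"x":0,"y":0,"z":0.1,"rx":0,"ry":0,"rz":0},{"x":0,"y":0,"z":0,"rx":0,"ry":0,"rz":0}]'
python3 -m creep '[{"x":0,"y":0,"z":0.1,"rx":0,"ry":0,"rz":0},{"x":0,"y":0,"z":0.1,"rx":0,"ry":0,"rz":0},{"x":0,"y":0,"z":0,"rx":0,"ry":0,"rz":0}]'
```

```text
clock: 15.8
eef_pos: [0.5755, -0.0903, 0.2832]
eef_rot: [-0.0, 0.647, 0.762, -0.0]
ft_force: [-0.4, -1.3, -4.9]
finger_gap: 0.152
gripper_force: 77.9
clock: 16.05
eef_pos: [0.5755, -0.0903, 0.2811]
eef_rot: [-0.0, 0.647, 0.762, -0.0]
ft_force: [-0.4, -0.2, -4.3]
finger_gap: 0.151
gripper_force: 77.9
clock: 16.3
eef_pos: [0.5755, -0.0903, 0.2791]
eef_rot: [-0.0, 0.647, 0.762, -0.0]
ft_force: [-0.0, -0.1, -4.8]
finger_gap: 0.156
gripper_force: 77.9
```

```bash
python3 -m creep '[{"x":0,"y":0,"z":0.1,"rx":0,"ry":0,"rz":0},{"x":0,"y":0,"z":0.1,"rx":0,"ry":0,"rz":0},{"x":0,"y":0,"z":0,"rx":0,"ry":0,"rz":0}]'
python3 -m creep '[{"x":0,"y":0,"z":0.1,"rx":0,"ry":0,"rz":0},{"x":0,"y":0,"z":0.1,"rx":0,"ry":0,"rz":0},{"x":0,"y":0,"z":0,"rx":0,"ry":0,"rz":0}]'
```

```text
clock: 16.55
eef_pos: [0.5756, -0.0903, 0.2773]
eef_rot: [0.0, 0.647, 0.762, 0.0]
ft_force: [0.3, 0.5, -0.5]
finger_gap: 0.153
gripper_force: 78.2
clock: 16.8
eef_pos: [0.5755, -0.0903, 0.2751]
eef_rot: [-0.0, 0.647, 0.762, -0.0]
ft_force: [0.0, -0.2, -1.9]
finger_gap: 0.158
gripper_force: 78.2
```

Contact at about 0.278, in line with the measured seat. The load has transferred: the remaining ~1 N is the lifter. Now I lower the hooks about 18 mm clear of the bar and back out.

```bash
python3 -m creep '[{"x":0,"y":0,"z":0.15,"rx":0,"ry":0,"rz":0},{"x":0,"y":0,"z":0.2,"rx":0,"ry":0,"rz":0},{"x":0,"y":0,"z":0.2,"rx":0,"ry":0,"rz":0},{"x":0,"y":0,"z":0.2,"rx":0,"ry":0,"rz":0},{"x":0,"y":0,"z":0.2,"rx":0,"ry":0,"rz":0},{"x":0,"y":0,"z":0.2,"rx":0,"ry":0,"rz":0},{"x":0,"y":0,"z":0.2,"rx":0,"ry":0,"rz":0},{"x":0,"y":0,"z":0.1,"rx":0,"ry":0,"rz":0},{"x":0,"y":0,"z":0,"rx":0,"ry":0,"rz":0},{"x":0,"y":0,"z":0,"rx":0,"ry":0,"rz":0}]'
python3 snap.py w9
python3 - <<'E'
from station import ctrl
import cv2
for n in("scene","side"): cv2.imwrite(f"pics/{n}9.png",ctrl.get_image(n)[:,:,::-1])
E
```

```text
clock: 17.63
eef_pos: [0.5756, -0.0903, 0.2608]
eef_rot: [-0.0, 0.647, 0.762, 0.0]
ft_force: [-0.3, 0.3, -0.4]
finger_gap: 0.152
gripper_force: 78.2
```

```bash
python3 -m creep '[{"x":0,"y":-0.2,"z":0,"rx":0,"ry":0,"rz":0},{"x":0,"y":-0.3,"z":0,"rx":0,"ry":0,"rz":0},{"x":0,"y":-0.3,"z":0,"rx":0,"ry":0,"rz":0},{"x":0,"y":-0.3,"z":0,"rx":0,"ry":0,"rz":0}]'
python3 -m creep '[{"x":0,"y":-0.3,"z":0,"rx":0,"ry":0,"rz":0},{"x":0,"y":-0.3,"z":0,"rx":0,"ry":0,"rz":0},{"x":0,"y":-0.3,"z":0,"rx":0,"ry":0,"rz":0},{"x":0,"y":-0.5,"z":0,"rx":0,"ry":0,"rz":0},{"x":0,"y":-0.8,"z":0,"rx":0,"ry":0,"rz":0},{"x":0,"y":-1.2,"z":0,"rx":0,"ry":0,"rz":0},{"x":0,"y":-1.5,"z":0,"rx":0,"ry":0,"rz":0},{"x":0,"y":-1.2,"z":0,"rx":0,"ry":0,"rz":0},{"x":0,"y":-1.0,"z":0,"rx":0,"ry":0,"rz":0}]'
python3 rel.py
python3 - <<'E'
from station import ctrl
import cv2,numpy as np
s,d=[ctrl.get_image(n)[:,:,::-1] for n in("scene","side")]
cv2.imwrite("pics/scene10.png",s);cv2.imwrite("pics/side10.png",d)
d9=cv2.imread("pics/side9.png")
# bail still where it was with the lifter lowered? compare region around rack below hook
from h import *
D=ctrl.get_calibration("side");S=ctrl.get_calibration("scene")
d0=cv2.imread("pics/side0.png");s0=cv2.imread("pics/scene0.png")
for n,c,i,i0 in(("side",D,d,d0),("scene",S,s,s0)):
    u=proj(c,[.5763,-.0906,.082])[0].astype(int);W=i[u[1]-20:u[1]+21,u[0]-35:u[0]+36].astype(int)
    df=np.abs(W-i0[u[1]-20:u[1]+21,u[0]-35:u[0]+36]).sum(2)
    print(n,u,'changed px frac',(df>60).mean())
    df9=np.abs(W-cv2.imread(f"pics/{n}9.png")[u[1]-20:u[1]+21,u[0]-35:u[0]+36]).sum(2);print('vs 9',(df9>60).mean())
E
```

```text
clock: 18.12
eef_pos: [0.5643, -0.0922, 0.2608]
eef_rot: [-0.0, 0.647, 0.762, -0.0]
ft_force: [-0.0, -1.2, -1.5]
finger_gap: 0.156
gripper_force: 78.2
clock: 18.87
eef_pos: [0.4933, -0.1037, 0.2608]
eef_rot: [-0.0, 0.647, 0.762, -0.0]
ft_force: [0.6, -0.1, -0.2]
finger_gap: 0.155
gripper_force: 78.2
18.8667 [ 0.4933 -0.1037  0.2608] az 9.3 tool d to seat (mm) [-0.5 84.1 86.2] [ 0.6 -0.1 -0.2]
side [300 171] changed px frac 0.30195809000343526
vs 9 0.00790106492614222
scene [443 320] changed px frac 0.527997251803504
vs 9 0.13569220199244245
```

The rack hangs undisturbed after the lifter left. Now I take the lifter back.

```bash
python3 -m creep '[{"x":0,"y":-0.3,"z":-0.8,"rx":0,"ry":0,"rz":0},{"x":0,"y":0,"z":-1.6,"rx":0,"ry":0,"rz":0},{"x":0,"y":0,"z":-2,"rx":0,"ry":0,"rz":0.4},{"x":1.5,"y":0,"z":0,"rx":0,"ry":0,"rz":0.44},{"x":2.5,"y":0,"z":0,"rx":0,"ry":0,"rz":0.44},{"x":3,"y":0,"z":0,"rx":0,"ry":0,"rz":0},{"x":3,"y":0,"z":0,"rx":0,"ry":0,"rz":0},{"x":3,"y":0,"z":0,"rx":0,"ry":0,"rz":0},{"x":3,"y":0,"z":0,"rx":0,"ry":0,"rz":0},{"x":3,"y":0,"z":0,"rx":0,"ry":0,"rz":0},{"x":3,"y":0,"z":0,"rx":0,"ry":0,"rz":0},{"x":3,"y":0,"z":0,"rx":0,"ry":0,"rz":0}]'
python3 -m creep '[{"x":3,"y":0,"z":0,"rx":0,"ry":0,"rz":0},{"x":3,"y":0,"z":0,"rx":0,"ry":0,"rz":0},{"x":2.5,"y":0,"z":0,"rx":0,"ry":0,"rz":0},{"x":2,"y":0,"z":0,"rx":0,"ry":0,"rz":0},{"x":1,"y":0,"z":0,"rx":0,"ry":0,"rz":0},{"x":0,"y":0,"z":0,"rx":0,"ry":0,"rz":0},{"x":0,"y":0,"z":0,"rx":0,"ry":0,"rz":0}]'
cat > rel2.py <<'E'
from h import *
from station import ctrl
o=ctrl.get_obs();M=rot(o['eef_rot']).as_matrix();t=np.array([.4880,.2903,.1415])
print(o['clock'],o['eef_pos'].round(4),'az',np.degrees(np.arctan2(M[1,1],M[0,1])).round(2),'tool d (mm)',((t-o['eef_pos'])@M*1e3).round(1),o['ft_force'].round(1))
E
python3 rel2.py
```

```text
clock: 19.97
eef_pos: [0.4821, 0.1474, 0.3054]
eef_rot: [0.0, 0.697, 0.717, 0.0]
ft_force: [-0.1, -0.3, -1.8]
finger_gap: 0.155
gripper_force: 78.4
clock: 20.55
eef_pos: [0.4789, 0.2606, 0.3049]
eef_rot: [0.0, 0.697, 0.717, -0.0]
ft_force: [0.2, -0.8, -0.6]
finger_gap: 0.155
gripper_force: 78.4
20.55 [0.4789 0.2606 0.3049] az 1.68 tool d (mm) [ 29.5   9.9 163.4] [ 0.2 -0.8 -0.6]
```

```bash
python3 -m creep '[{"x":1,"y":0.5,"z":0,"rx":0,"ry":0,"rz":0},{"x":1.2,"y":0.49,"z":0,"rx":0,"ry":0,"rz":0},{"x":0.75,"y":0,"z":0,"rx":0,"ry":0,"rz":0},{"x":0,"y":0,"z":0,"rx":0,"ry":0,"rz":0},{"x":0,"y":0,"z":0,"rx":0,"ry":0,"rz":0},{"x":0,"y":0,"z":2,"rx":0,"ry":0,"rz":0},{"x":0,"y":0,"z":2,"rx":0,"ry":0,"rz":0},{"x":0,"y":0,"z":1.5,"rx":0,"ry":0,"rz":0},{"x":0,"y":0,"z":0,"rx":0,"ry":0,"rz":0}]'
python3 rel2.py
```

```text
clock: 21.3
eef_pos: [0.4867, 0.2893, 0.2474]
eef_rot: [-0.001, 0.697, 0.717, -0.002]
ft_force: [-0.2, -0.1, -0.5]
finger_gap: 0.153
gripper_force: 78.5
21.3 [0.4867 0.2893 0.2474] az 1.6 tool d (mm) [  1.1   1.7 105.9] [-0.2 -0.1 -0.5]
```

```bash
python3 -m creep '[{"x":0,"y":0,"z":0,"rx":0,"ry":0,"rz":0},{"x":0,"y":0,"z":0,"rx":0,"ry":0,"rz":0}]' >/dev/null
python3 rel2.py
```

```text
21.4667 [0.4881 0.2902 0.2509] az 1.61 tool d (mm) [ 1.000e-01 -2.000e-01  1.094e+02] [ 0.2  0.6 -0.3]
```

```bash
python3 -m creep '[{"x":0,"y":0,"z":1,"rx":0,"ry":0,"rz":0},{"x":0,"y":0,"z":1.5,"rx":0,"ry":0,"rz":0},{"x":0,"y":0,"z":1.5,"rx":0,"ry":0,"rz":0},{"x":0,"y":0,"z":1.5,"rx":0,"ry":0,"rz":0},{"x":0,"y":0,"z":1.5,"rx":0,"ry":0,"rz":0},{"x":0,"y":0,"z":1.3,"rx":0,"ry":0,"rz":0},{"x":0,"y":0,"z":1,"rx":0,"ry":0,"rz":0},{"x":0,"y":0,"z":0.5,"rx":0,"ry":0,"rz":0},{"x":0,"y":0,"z":0.3,"rx":0,"ry":0,"rz":0},{"x":0,"y":0,"z":0,"rx":0,"ry":0,"rz":0},{"x":0,"y":0,"z":0,"rx":0,"ry":0,"rz":0}]'
python3 rel2.py
python3 -m creep '[{"x":0,"y":0,"z":0.15,"rx":0,"ry":0,"rz":0},{"x":0,"y":0,"z":0.1,"rx":0,"ry":0,"rz":0},{"x":0,"y":0,"z":0.1,"rx":0,"ry":0,"rz":0},{"x":0,"y":0,"z":0.1,"rx":0,"ry":0,"rz":0},{"x":0,"y":0,"z":0.1,"rx":0,"ry":0,"rz":0},{"x":0,"y":0,"z":0.1,"rx":0,"ry":0,"rz":0},{"x":0,"y":0,"z":0.1,"rx":0,"ry":0,"rz":0},{"x":0,"y":0,"z":0,"rx":0,"ry":0,"rz":0},{"x":0,"y":0,"z":0,"rx":0,"ry":0,"rz":0}]'
```

```text
clock: 22.38
eef_pos: [0.4881, 0.2905, 0.1494]
eef_rot: [0.0, 0.697, 0.717, 0.0]
ft_force: [0.3, -0.3, -0.8]
finger_gap: 0.156
gripper_force: 78.5
22.3833 [0.4881 0.2905 0.1494] az 1.63 tool d (mm) [-0.2 -0.2  7.9] [ 0.3 -0.3 -0.8]
clock: 23.13
eef_pos: [0.4879, 0.2904, 0.1415]
eef_rot: [0.0, 0.697, 0.717, 0.0]
ft_force: [-1.2, 0.2, 4.0]
finger_gap: 0.153
gripper_force: 79.0
```

Contact at the original height (0.1415). Release and rise.

```bash
python3 -m creep '[{"x":0,"y":0,"z":0,"rx":0,"ry":0,"rz":0},{"x":0,"y":0,"z":0,"rx":0,"ry":0,"rz":0},{"x":0,"y":0,"z":0,"rx":0,"ry":0,"rz":0},{"x":0,"y":0,"z":0,"rx":0,"ry":0,"rz":0},{"x":0,"y":0,"z":0,"rx":0,"ry":0,"rz":0},{"x":0,"y":0,"z":0,"rx":0,"ry":0,"rz":0}]' 0.6
python3 -m creep '[{"x":0,"y":0,"z":-0.5,"rx":0,"ry":0,"rz":0},{"x":0,"y":0,"z":-1.5,"rx":0,"ry":0,"rz":0},{"x":0,"y":0,"z":-2,"rx":0,"ry":0,"rz":0},{"x":0,"y":0,"z":-2.5,"rx":0,"ry":0,"rz":0},{"x":0,"y":0,"z":0,"rx":0,"ry":0,"rz":0},{"x":0,"y":0,"z":0,"rx":0,"ry":0,"rz":0},{"x":0,"y":0,"z":0,"rx":0,"ry":0,"rz":0}]'
python3 snap.py w11
python3 -m creep '[{"x":0,"y":0,"z":-2.5,"rx":0,"ry":0,"rz":0},{"x":0,"y":0,"z":-3,"rx":0,"ry":0,"rz":0},{"x":0,"y":0,"z":-3,"rx":0,"ry":0,"rz":0},{"x":0,"y":0,"z":-2,"rx":0,"ry":0,"rz":0},{"x":0,"y":0,"z":0,"rx":0,"ry":0,"rz":0},{"x":0,"y":0,"z":0,"rx":0,"ry":0,"rz":0}]'
python3 - <<'E'
from h import *; import pickle
from station import ctrl
for n in(4,11):
    c=pickle.load(open(f"w{n}.pkl","rb"))
    hsv=cv2.cvtColor(cv2.imread(f"pics/w{n}.png"),cv2.COLOR_BGR2HSV)
    k,l,s,ce=cv2.connectedComponentsWithStats(cv2.inRange(hsv,(105,150,60),(130,255,255)))
    print(n,s[1:][s[1:,4]>300].tolist(), proj(c,[.4873,.2904,.158])[0].round(1))
# blue grip / rest in the fixed views, before and after; rack region vs picture 10; bystanders
for n in("scene","side"):
    i=ctrl.get_image(n)[:,:,::-1];cv2.imwrite(f"pics/{n}11.png",i);i0=cv2.imread(f"pics/{n}0.png");i10=cv2.imread(f"pics/{n}10.png");c=ctrl.get_calibration(n)
    def box(im,P,w,h):
        u=proj(c,P)[0].astype(int);return im[u[1]-h:u[1]+h+1,u[0]-w:u[0]+w+1].astype(int)
    for k,P,w,h,r in(('lifter',[.487,.29,.10],20,25,i0),('rack hung',[.5763,-.0906,.12],28,38,i10)):
        print(n,k,(np.abs(box(i,P,w,h)-box(r,P,w,h)).sum(2)>75).mean().round(3))
E
```

```text
clock: 23.63
eef_pos: [0.4878, 0.2904, 0.1412]
eef_rot: [-0.0, 0.697, 0.717, -0.0]
ft_force: [0.6, -0.7, 0.3]
finger_gap: 0.601
gripper_force: 0.0
clock: 24.22
eef_pos: [0.4877, 0.2903, 0.2061]
eef_rot: [-0.0, 0.697, 0.717, -0.0]
ft_force: [-0.0, -0.3, -0.3]
finger_gap: 0.6
gripper_force: 0.0
clock: 24.77
eef_pos: [0.488, 0.2905, 0.3111]
eef_rot: [0.0, 0.697, 0.717, 0.0]
ft_force: [-0.5, 0.3, -1.0]
finger_gap: 0.599
gripper_force: 0.0
4 [[81, 0, 197, 33, 3352], [307, 198, 32, 125, 3546]] [322.5 298.3]
11 [[79, 0, 197, 33, 3255], [308, 196, 32, 125, 3550]] [320.4 297.2]
scene lifter 0.022
scene rack hung 0.246
side lifter 0.134
side rack hung 0.085
```

Run:
```python
from h import *; from station import ctrl
for n in("scene","side"):
    c=ctrl.get_calibration(n);i,i0=[cv2.imread(f"pics/{n}{k}.png").astype(int) for k in(11,0)]
    m=(np.abs(i-i0).sum(2)>60).astype(np.uint8)
    k,l,s,ce=cv2.connectedComponentsWithStats(m,connectivity=8)
    print(n,'changed blobs',[r.tolist() for r in s[1:] if r[4]>25])
    a=np.radians(9.3);Q=[]
    for x,y,z in [(sx*.042,sy*.033,zz) for sx in(-1,1) for sy in(-1,1) for zz in(.0645,.0975)]+[(0,-.033,.18),(0,.033,.18)]:
        Q.append([.5763+x*np.cos(a)-y*np.sin(a),-.0906+x*np.sin(a)+y*np.cos(a),z])
    q=proj(c,np.array(Q));print(' rack expected box',q.min(0).round(),q.max(0).round())
```

```text
scene changed blobs [[0, 0, 40, 76, 2456], [233, 0, 61, 29, 1541], [230, 30, 75, 114, 4632], [0, 69, 55, 81, 2731], [279, 118, 13, 18, 154], [0, 125, 4, 25, 64], [26, 142, 35, 44, 873], [0, 161, 42, 217, 4494], [280, 209, 4, 14, 33], [270, 220, 13, 11, 33], [302, 245, 17, 15, 98], [438, 273, 15, 8, 59], [414, 278, 48, 67, 1223], [459, 282, 6, 6, 26], [292, 284, 12, 7, 35], [288, 285, 51, 27, 573], [466, 286, 11, 16, 63], [457, 304, 19, 29, 261], [225, 308, 244, 172, 10620], [267, 321, 19, 22, 113], [441, 322, 20, 30, 199], [403, 347, 27, 23, 258], [430, 362, 19, 22, 210], [386, 367, 28, 19, 220], [109, 382, 67, 85, 3139], [390, 384, 10, 8, 28], [380, 386, 13, 17, 50], [394, 387, 39, 47, 380], [87, 456, 28, 24, 204], [62, 462, 8, 6, 28], [177, 465, 5, 15, 63], [118, 468, 17, 12, 104], [140, 475, 11, 5, 34]]
 rack expected box [412. 270.] [475. 352.]
side changed blobs [[284, 0, 280, 265, 19454], [570, 0, 70, 211, 6267], [466, 120, 22, 12, 84], [567, 120, 26, 15, 55], [453, 132, 10, 29, 105], [472, 141, 7, 16, 48], [555, 147, 25, 11, 57], [521, 148, 10, 6, 26], [453, 154, 22, 33, 264], [503, 157, 17, 14, 70], [507, 157, 33, 31, 495], [308, 188, 16, 9, 56], [466, 189, 129, 102, 2747], [565, 188, 12, 6, 29], [504, 195, 16, 12, 67], [540, 197, 26, 11, 55], [338, 205, 5, 16, 57], [489, 208, 37, 24, 283], [322, 227, 17, 18, 139], [345, 228, 17, 15, 74], [336, 232, 8, 26, 50], [344, 234, 7, 29, 41]]
 rack expected box [285. 139.] [316. 184.]
```

The rack hangs where expected: the scene blob at 412–476 × 273–345 matches the predicted box. The lifter is back in its original place and the robot is clear.

```bash
python3 -c "
from station import ctrl
print(ctrl.hand_in())"
```

```text
the job is handed in; nothing more can be done
None
```

I handed the job in at about 25 s of the 64 s allowed: the rack hangs by its bail in the drain stand's hook over the drip tray, the lifter is back in its grey rest, and camera comparisons matched both (no verdict was returned).

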